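# Lock a rail anchor into the slotted rail

### The job

Take the orange-handled rail anchor out of its wooden holder and lower its T-shaped foot, lengthwise, into the slot of the aluminium rail level with the yellow mark until its round flange sits flat on the rail; the rail is clamped anywhere from a few millimetres to nearly three centimetres off the middle of its bed, away from the mark, so feel for the slot and never press or pull hard. Then, still down in the slot, give it a quarter turn (either way) so that the foot lies across under the lips, tug it lightly upward to feel that it has caught, and let go, leaving it standing flat on the rail by the mark. Leave the dish, the scraper and the fuse box switch alone.

Things in the scene. Friction and masses are not known exactly. Their poses are not given: they have to be found in the camera images.
- grip (a point): Middle of the anchor's orange flat handle, the only part to grip: 36 mm long (x), 12 mm thick (y), 44 mm tall, this point half-way up; z is up. A steel flange (disc 30 mm across, 4 mm thick) follows straight below the handle: its top 22 mm and underside 26 mm below this point. Starts upright, flange resting on the holder.
- foot (a point): Centre of the underside of the anchor's T-foot, 43 mm below the grip point, same axes. Steel bar 30 mm long along x (same way as the handle), 10 mm wide (y), 7 mm high; above it a round neck 9 mm across, 10 mm long, up to the flange. The whole anchor weighs 0.1 to 0.2 kg.
- holder: Dark wooden block 74 x 54 x 24 mm, fixed, origin at the centre of its underside. The anchor's foot hangs in its 36 x 16 mm well (long way along x): lift straight up by 25 mm or more to take it out.
- bed: Grey steel plate 120 (x) x 270 (y) x 10 mm, fixed, origin at the centre of its underside. It carries an aluminium rail 46 mm wide, 25 mm high, 240 mm long along y with black end caps. The rail sits on a rubber pad and gives 1 mm for every 3 N of vertical load. Its middle is clamped anywhere 4 to 28 mm to the +x side of the bed's middle: that offset is in no reading; feel or look for it.
- mark (a point): Centre of the yellow mark, 14 x 24 mm, painted on the top of the bed plate by its -x edge, 51 mm from the bed's middle line (y = 0 of the bed); same axes as the bed. The anchor goes level with it along y, within 12 mm, in the slot.
- slot_end (a point): Point on the bed's middle line, 120 mm along +y from the bed's origin and 37 mm up, level with the lips' top, where the slot ends. Slot, along y: mouth 13 mm wide between lips 6 mm thick, upper edges rounded (1.5 mm), over a channel 36 mm wide and 20 mm deep from the lips' top. With the flange seated, the foot's top is 4 mm under the lips and 3 mm are left below the foot.
- dish: White ceramic dish, 100 mm across, 30 mm high, loose, origin at the centre of its underside. Leave alone.
- scraper: Steel putty scraper with wooden handle, about 210 mm long, lying flat, loose. Leave alone.
- fuse_top (a point): Centre of the top of the fixed red fuse box, 110 x 90 x 60 mm; a black toggle switch about 60 mm high stands on it.
- toggle (a joint): Toggle switch of the fuse box, rad, 0 as found. Leave alone.
Not all that is in view belongs to the job. There is more than one size of the part that bears grip; the job needs the smallest.

How it is judged:
On the way, in this order (a step that is already met when the one before it is completed fails the run):
1. the anchor's flange is down on the rail, foot lengthwise in the slot, by the mark (z of grip in the frame of bed below 0.066 m and angle between the x axis of grip and the y axis of bed, either way round below 0.25 rad and y of grip in the frame of mark between -0.012 and 0.012 m and x of grip in the frame of bed between -0.002 and 0.034 m), for 0.1 s.
2. it is turned a quarter turn, still down in the slot (z of grip in the frame of bed below 0.066 m and angle between the x axis of grip and the x axis of bed, either way round below 0.3 rad), for 0.1 s.
3. it is tugged upward until the foot catches under the lips (at least 2 N) (z of grip in the frame of bed between 0.0662 and 0.077 m and angle between the x axis of grip and the x axis of bed, either way round below 0.35 rad and contact force between anchor and bed above 2 N), for 0.1 s.
At the end, for the whole second after the job is handed in: The anchor stands released and at rest in the slot, upright within 0.12 rad, its flange down on the rail (at most 3 mm above it), its foot across the slot under the lips within 0.3 rad, and level with the mark within 12 mm along the rail (all of step 2 and z of grip in the frame of bed above 0.058 m and angle between grip's own z axis and vertical below 0.12 rad and y of grip in the frame of mark between -0.012 and 0.012 m and x of grip in the frame of bed between -0.002 and 0.034 m and linear speed of anchor below 0.02 m/s); the robot touches nothing.
It fails at once if the anchor is pressed or pulled against the rail with more than 20 N (contact force between anchor and bed above 20 N).
It fails at once if the robot leans on the rail or its bed with more than 10 N (contact force between any of the fingers, the arm and bed above 10 N).
It fails at once if the dish is moved more than 15 mm (distance of dish from where it was at the start of the episode above 0.015 m).
It fails at once if the scraper is moved more than 15 mm (distance of scraper from where it was at the start of the episode above 0.015 m).
It fails at once if the fuse box switch is moved (value of joint toggle above 0.2 rad or value of joint toggle below -0.2 rad).
It also fails if it takes over 72 s, if anything falls off the work surface, if the arm or the gripper's body presses on something with over 40 N, if the wrist force passes 120 N, or if a joint passes its speed limit or range.

### The arm

A 7-joint arm with a two-finger parallel gripper is mounted at the origin on the work surface. World frame = base frame: x ahead of the robot, y to its left, z up, the work surface at z = 0. Lengths are in m, angles in rad, forces in N, time in s.
With the tool pointing down it reaches from about 0.425 to 1.025 m from the base axis. Payload 9.4 kg.
Tool frame: the origin (TCP) lies midway between the tips of the shut fingers; the grasp point (between the pads) lies 19 mm behind it; z points along the fingers, x is the direction in which the jaws open and shut, and the axes are right-handed (so a half turn about z gives the same grasp; the last joint's range is limited). The gripper opens to 85 mm and grips with 20 to 120 N. Pads are 22 mm wide; open, the fingers measure 114 mm over their backs; the gripper's body (76 mm by 85 mm) begins 54 mm behind the grasp point. The pads swing forward as they close: fully open they stand 13 mm farther back than shut.
Start: joints at [1.26, 0.599, -0.003, 1.599, 0.002, 0.943, -0.08], TCP at [0.168, -0.705, 0.194] pointing down, gripper open.
Joint ranges: [-2.57, 2.57], [-0.35, 1.97], [-1.29, 1.29], [0.11, 2.56], [-1.05, 4.19], [0.11, 1.86], [-2.63, 2.63]. Speed limits (rad/s): [2.22, 2.22, 3.01, 3.01, 3.14, 3.14, 3.14].

### API

Orientations are given as a rotation vector (axis times angle).
In Python, from cell import goto, move_linear, move_joints, open_jaws, close, hold, inverse_kinematics, capture, Unreachable, sign_off, spot_in, silhouettes, mark_of, read_clock, read_joint_positions, read_qvel, read_joint_efforts, read_tool_pos, read_ee_rot, read_contact_force, read_wrist_torque, read_grip_width gives the robot as it stands. Calls block until the motion is done:
- goto(position, orientation): joint-space move of the TCP to a pose.
- move_linear(position, ori=None, v=0.15, max_force=None): straight line of the TCP; ori=None keeps the orientation; v is the mean speed in m/s. With max_force (N) it stops when the force on the tool has changed by that much, and returns True; else False.
- move_joints(angles): joint-space move.
- open_jaws() and close(f_grip=None): open the fingers fully, or close them until they stop; f_grip is the grip in N (None keeps the last).
- hold(seconds).
- inverse_kinematics(position, orientation): joint angles nearest the present ones, or None.
- capture(name): name is "scene" or "top" or "wrist"; returns a dict with "frame" (420x560x3 uint8, red, green, blue), "intrinsics" (3x3 intrinsics, pixels), "dist" ([k1, k2, p1, p2, k3] as OpenCV has them; the pictures are not rectified), "R" (3x3) and "t" (3): a world point X has camera coordinates R X + t. Camera axes: x right, y down, z forward; pixel columns grow to the right and rows downward; lengths in m; the calibration is good to about 2 mm. A picture is of the moment at which its call begins. There is no depth.
A pose or a line that the arm cannot do raises Unreachable and nothing moves.
- sign_off(): hands the job in, once; it reports no verdict.
Trained networks look in a picture, given as the dict that the camera call returned (one of the last four; its "shot" number tells which), for a name from the list of things; names that differ only in an ending like _2 or _b are one class to them, and where a whole thing is asked for, a point or a joint stands for the part that bears it (a point fixed in the world has none). Each returns a list of dicts, best first, with "confidence" (0 to 1); they miss things now and then, are a little off and sometimes report something else, mostly with a low value. They report only what shows in the picture. A call takes as long as a camera call. They do not tell look-alikes from the thing itself.
- spot_in(picture, query): "extent" ([left, top, right, bottom] in pixels, round what is visible of it).
- silhouettes(picture, query): "mask" (420x560 bool, what is visible of it) and "extent" ([left, top, right, bottom] in pixels, round what is visible of it).
- mark_of(picture, query): "xy" ([column, row] in pixels: a listed point, or the origin of a listed thing).
Readings, each from a call of its own:
- read_clock(): time.
- read_joint_positions(): joint angles.
- read_qvel(): joint speeds.
- read_joint_efforts(): joint torques, N m.
- read_tool_pos(): TCP position.
- read_ee_rot(): TCP orientation.
- read_contact_force(): force on the tool from outside, world axes, zero at the start.
- read_wrist_torque(): the same for the moment, N m.
- read_grip_width(): finger opening in m.
Only numpy, scipy, OpenCV 4.12 (cv2) and the standard library are available. Lean on these libraries where they do the work, as an engineer would, in place of code of your own. Each camera call takes 0.05 s, during which the arm holds its last target.

## Working session

There is one attempt and no reset: what is moved stays moved. The work goes in short steps, each a Python script; the robot and the scene stay as the last script left them, time stands still between calls to the robot, and variables do not carry over. Pictures are saved under pics/ and viewed, and the job is handed in when it is done.

```bash
ls; mkdir -p pics; cat > h.py <<'E'
import numpy as np, cv2
from cell import *
def save(c,n): cv2.imwrite('pics/'+n+'.png',c['frame'][:,:,::-1])
def ray(c,uv):
    p=cv2.undistortPoints(np.array([[uv]],float),c['intrinsics'],np.array(c['dist'],float))[0,0]
    R=np.array(c['R']);t=np.array(c['t']);d=R.T@np.array([p[0],p[1],1.]);return -R.T@t,d
def atz(c,uv,z):
    o,d=ray(c,uv);return o+d*(z-o[2])/d[2]
def proj(c,X):
    r,_=cv2.Rodrigues(np.array(c['R'],float));return cv2.projectPoints(np.array([X],float),r,np.array(c['t'],float),c['intrinsics'],np.array(c['dist'],float))[0][0,0]
E
python3 - <<'E'
from h import *
for n in ['scene','top','wrist']:
    c=capture(n);save(c,n+'0');print(n,(-np.array(c['R']).T@c['t']).round(3),np.diag(c['intrinsics']))
    for q in ['grip','foot','mark','slot_end','bed','holder','dish','scraper','fuse_top']:
        for r in mark_of(c,q): print(q,np.round(r['xy'],1),round(r['confidence'],2))
print(read_clock(),read_tool_pos(),read_ee_rot(),read_contact_force())
E
```

```text
pics
scene [ 1.351 -0.217  0.712] [445.64822458 445.64822458   1.        ]
grip [ 95.2 225.5] 0.81
grip [129.9 187.7] 0.76
grip [140.7 215.8] 0.58
foot [100.6 240. ] 0.82
foot [137.9 208.7] 0.7
foot [144.9 231.4] 0.51
mark [266.6 210.6] 0.81
slot_end [317.9 204.8] 0.79
bed [270.3 224.8] 0.58
holder [142.5 236.1] 0.85
dish [321.6 293.4] 0.95
dish [142.2 217.1] 0.75
dish [269.2 225.4] 0.62
scraper [144.3 220.7] 0.65
scraper [189.  306.7] 0.59
fuse_top [377.9 150.7] 0.56
top [0.368 0.075 1.445] [486.39772463 486.39772463   1.        ]
grip [389.7 245.6] 0.58
grip [392.9 283. ] 0.54
grip [423.  250.4] 0.48
foot [388.3 279.9] 0.8
foot [420.3 249.3] 0.69
foot [385.9 246.9] 0.57
mark [283.1 237.6] 0.82
slot_end [246.7 212.6] 0.92
bed [287.2 218.9] 0.91
holder [384.6 245.5] 0.59
dish [275. 146.] 0.7
scraper [368.8 158.8] 0.89
fuse_top [153.8 265.4] 0.69
wrist [ 0.24  -0.687  0.374] [346.52789885 346.52789885   1.        ]
1.5 [ 0.16793936 -0.70530515  0.19408892] [ 2.46526216e+00 -1.94719867e+00  2.40054959e-05] [-0.13299432  0.59906031 -1.21868057]
```

View pics/scene0.png

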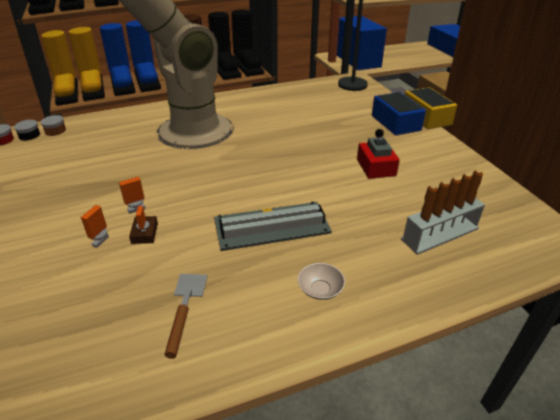

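View pics/top0.png

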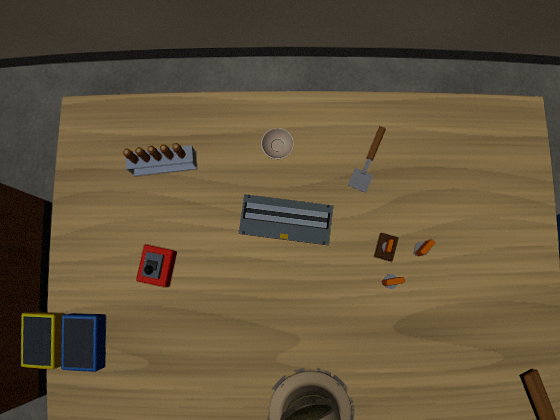

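```bash
python3 - <<'E'
import cv2
a=cv2.imread('pics/scene0.png');b=cv2.imread('pics/top0.png')
cv2.imwrite('pics/s1.png',cv2.resize(a[150:270,60:220],None,fx=5,fy=5,interpolation=2))
cv2.imwrite('pics/t1.png',cv2.resize(b[190:310,340:460],None,fx=5,fy=5,interpolation=2))
cv2.imwrite('pics/t2.png',cv2.resize(b[180:270,220:350],None,fx=6,fy=6,interpolation=2))
E
```

```text
(no output)
```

View pics/s1.png

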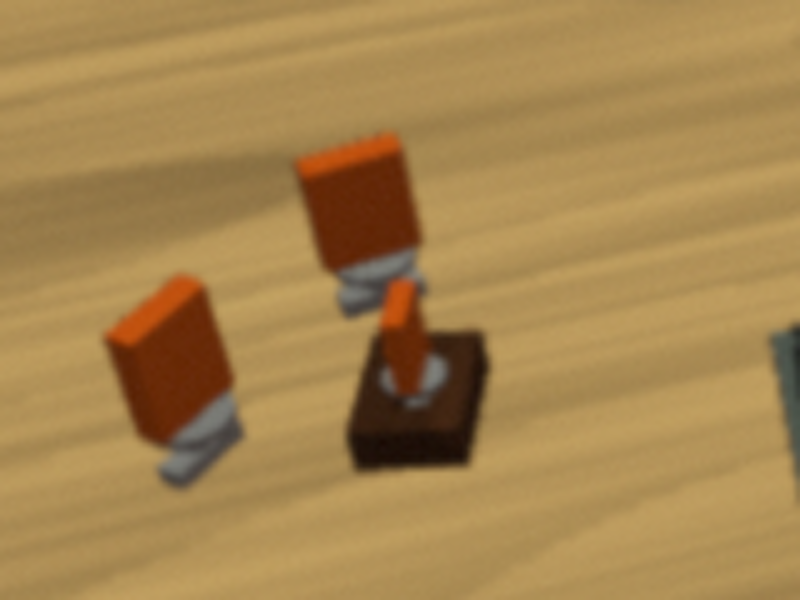

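View pics/t1.png

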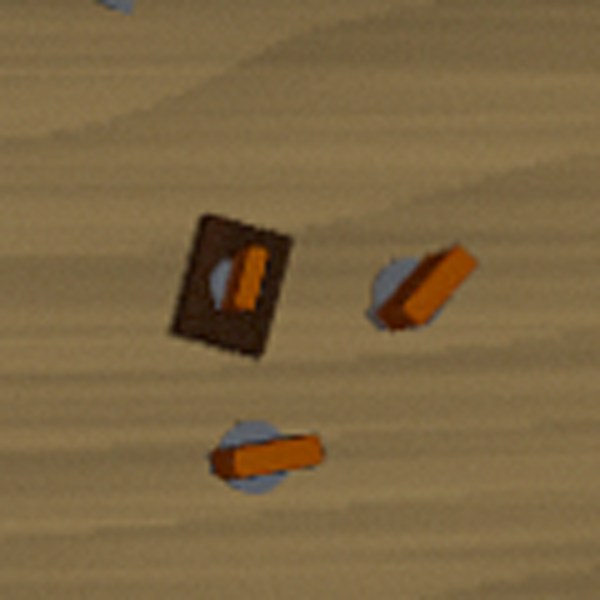

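View pics/t2.png

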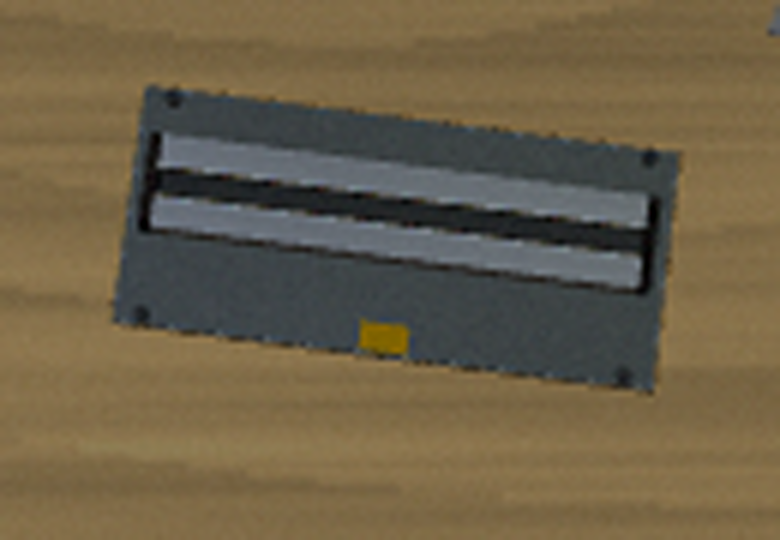

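```bash
python3 - <<'E'
from h import *
c=capture('top')
hb=None
for q,z in [('mark',.01),('slot_end',.037),('bed',0),('holder',0),('dish',0),('scraper',0),('fuse_top',.06)]:
    for r in mark_of(c,q): print(q,atz(c,r['xy'],z).round(4),round(r['confidence'],2))
for q in ['bed','holder','grip']:
  for r in silhouettes(c,q):
    m=r['mask'].astype(np.uint8);print(q,r['confidence'],m.sum(),cv2.minAreaRect(cv2.findNonZero(m)))
s=capture('scene')
for r in mark_of(s,'grip'): print(r['xy'])
# triangulate grips
for a in [(389.7,245.6),(392.9,283),(423,250.4)]:
  for b in [r['xy'] for r in mark_of(s,'grip')]:
    o1,d1=ray(c,a);o2,d2=ray(s,b)
    k=np.linalg.lstsq(np.c_[d1,-d2],o2-o1,rcond=None)[0];p,q=o1+k[0]*d1,o2+k[1]*d2
    print(a,np.round(b,0),((p+q)/2).round(4),np.linalg.norm(p-q).round(4))
E
```

```text
mark [0.5049 0.0703 0.01  ] 0.8
slot_end [0.5825 0.183  0.037 ] 0.96
bed [0.5699 0.0624 0.    ] 0.78
holder [ 0.4788 -0.2266  0.    ] 0.75
dish [0.7949 0.1059 0.    ] 0.84
scraper [ 0.7484 -0.1878  0.    ] 0.64
fuse_top [0.4191 0.4384 0.06  ] 0.66
bed 0.97 3641 ((285.71539306640625, 219.27694702148438), (90.79341888427734, 41.79970169067383), 7.125016689300537)
holder 0.64 416 ((385.67431640625, 247.34649658203125), (20.548595428466797, 26.346004486083984), 14.931418418884277)
grip 0.77 213 ((392.37615966796875, 281.412841796875), (20.11435317993164, 13.984264373779297), 16.699243545532227)
grip 0.59 265 ((424.2000427246094, 247.4000244140625), (14.310833930969238, 24.149532318115234), 63.43495178222656)
[92.9, 223.9]
[142.7, 219.1]
[130.8, 188.7]
(389.7, 245.6) [ 93. 224.] [ 0.4771 -0.2868  0.0493] 0.1053
(389.7, 245.6) [143. 219.] [ 0.4782 -0.2306  0.0451] 0.0062
(389.7, 245.6) [131. 189.] [ 0.4704 -0.2269  0.1269] 0.0218
(392.9, 283) [ 93. 224.] [ 0.3683 -0.3063 -0.0311] 0.0964
(392.9, 283) [143. 219.] [ 0.3719 -0.2427 -0.0324] 0.0287
(392.9, 283) [131. 189.] [ 0.3693 -0.2379  0.0626] 0.004
(423, 250.4) [ 93. 224.] [ 0.462  -0.336   0.0489] 0.0087
(423, 250.4) [143. 219.] [ 0.4704 -0.2761  0.0591] 0.1025
(423, 250.4) [131. 189.] [ 0.4611 -0.2704  0.1365] 0.0691
```

```bash
python3 - <<'E'
from h import *
c=capture('top')
f=lambda pts,s,ox,oy,z:np.array([atz(c,(x/s+ox-.5+.5/s,y/s+oy-.5+.5/s),z)[:2] for x,y in pts])
H=f([(205,213),(293,238),(262,358),(170,335)],5,340,190,.024);print(H.mean(0),[ (np.degrees(np.arctan2(*(a-b)[::-1])),np.linalg.norm(a-b)) for a,b in [(H[0],H[3]),(H[1],H[2]),(H[0],H[1]),(H[3],H[2])]])
B=f([(148,85),(680,152),(653,392),(115,322)],6,220,180,.01);print(B.mean(0),[ (np.degrees(np.arctan2(*(a-b)[::-1])),np.linalg.norm(a-b)) for a,b in [(B[0],B[3]),(B[1],B[2]),(B[0],B[1]),(B[3],B[2])]])
S=f([(165,134),(648,195),(640,291),(150,228)],6,220,180,.037);print(S.mean(0),[ (np.degrees(np.arctan2(*(a-b)[::-1])),np.linalg.norm(a-b)) for a,b in [(S[0],S[3]),(S[1],S[2]),(S[0],S[1]),(S[3],S[2])]])
th=np.radians(-7.1);
w=capture('wrist');print(np.array(w['R']),w['t'],cv2.Rodrigues(np.array(read_ee_rot()))[0])
E
```

```text
[ 0.47616191 -0.22766147] [(np.float64(-17.856021302251207), np.float64(0.07546880993623163)), (np.float64(-16.656691362953552), np.float64(0.0737737177576036)), (np.float64(73.64279678987252), np.float64(0.054655681031729464)), (np.float64(75.34380951824052), np.float64(0.05626884611879173))]
[0.56224762 0.06685792] [(np.float64(-7.412017508996602), np.float64(0.12011294704159894)), (np.float64(-7.507153627437178), np.float64(0.12091797831638045)), (np.float64(82.41410442369227), np.float64(0.26813766310216064)), (np.float64(82.24186430074376), np.float64(0.2679405404926728))]
[0.57097955 0.06609661] [(np.float64(-8.597689219418017), np.float64(0.04696325785576995)), (np.float64(-5.804918169129796), np.float64(0.04741394243359569)), (np.float64(82.4063684222963), np.float64(0.23818986805509912)), (np.float64(82.3027822805143), np.float64(0.24049318086175242))]
[[ 2.29687249e-01 -9.73264294e-01  6.17926276e-04]
 [-9.31186318e-01 -2.19572227e-01  2.90998415e-01]
 [-2.83082688e-01 -6.74140299e-02 -9.56723335e-01]] [-0.72402617 -0.03628349  0.37933783] [[ 2.31737876e-01 -9.72778266e-01 -5.50617413e-05]
 [-9.72778267e-01 -2.31737874e-01 -3.67454372e-05]
 [ 2.29852718e-05  6.20781748e-05 -9.99999998e-01]]
```

```bash
cat >> h.py <<'E'
def ori(yawdeg):
    a=np.radians(yawdeg);R=np.array([[np.cos(a),np.sin(a),0],[np.sin(a),-np.cos(a),0],[0,0,-1]])
    return cv2.Rodrigues(R)[0].ravel()
E
python3 - <<'E'
from h import *
goto([.477,-.228,.15],ori(-107))
w=capture('wrist');save(w,'w1');print(read_clock(),read_tool_pos(),read_joint_positions(),read_contact_force())
for q in ['grip','holder','foot']:
    for r in mark_of(w,q): print(q,r['xy'],r['confidence'],atz(w,r['xy'],{'grip':.05,'holder':0,'foot':.007}[q]))
E
```

```text
4.5 [ 0.47688712 -0.22894894  0.1500492 ] [ 0.28461     0.42670172  0.07620688  2.0946976  -0.0536281   0.62171538
 -1.47111835] [ 0.84241453 -0.86184762  0.28119854]
grip [410.6, 167.5] 0.84 [ 0.46873182 -0.33598728  0.05      ]
grip [325.7, 305.1] 0.72 [ 0.36546946 -0.23666098  0.05      ]
grip [286.7, 192.2] 0.55 [ 0.47871805 -0.23348877  0.05      ]
holder [283.7, 178.7] 0.94 [ 0.48017815 -0.23172262  0.        ]
foot [315.4, 269.3] 0.88 [ 0.38125019 -0.23543493  0.007     ]
foot [391.4, 157.9] 0.84 [ 0.47082487 -0.33385111  0.007     ]
foot [280.3, 182.8] 0.67 [ 0.47876344 -0.22784612  0.007     ]
```

View pics/w1.png

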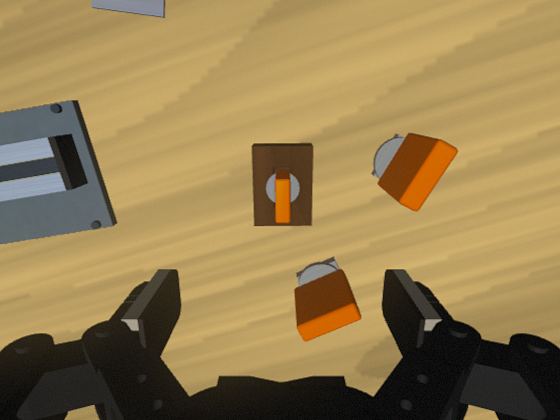

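```bash
python3 - <<'E'
from h import *
w=capture('wrist')
H=np.array([atz(w,p,.024)[:2] for p in [(252.5,143.5),(312.5,143.5),(313,226),(252.5,226)]]);print(H.mean(0),[(np.degrees(np.arctan2(*(a-b)[::-1])),np.linalg.norm(a-b)) for a,b in [(H[0],H[3]),(H[1],H[2]),(H[0],H[1]),(H[3],H[2])]])
print(atz(w,(283,222.5),.072),atz(w,(282.5,172),.072),atz(w,(282,186),.028))
f=w['frame'].astype(int);m=((f[:,:,0]>180)&(f[:,:,1]>80)&(f[:,:,2]<70)).astype(np.uint8);m[:, :240]=0;m[:,315:]=0;m[240:]=0
p=cv2.findNonZero(m);print(len(p),cv2.boundingRect(p));r=cv2.minAreaRect(p);print(r)
print([atz(w,q,.072).round(4) for q in cv2.boxPoints(r)],atz(w,r[0],.072))
E
```

```text
[ 0.47865598 -0.22977747] [(np.float64(-18.547472851447584), np.float64(0.0764151726373298)), (np.float64(-15.312534375684228), np.float64(0.07643345058487812)), (np.float64(72.82329317162576), np.float64(0.052352985785467605)), (np.float64(72.82360275048093), np.float64(0.056667393020937123))]
[ 0.46139772 -0.22455082  0.072     ] [ 0.49998564 -0.2360142   0.072     ] [ 0.47990783 -0.22955624  0.028     ]
574 (276, 179, 14, 43)
((282.5, 200.0), (42.0, 13.0), 90.0)
[array([ 0.4963, -0.2297,  0.072 ]), array([ 0.4934, -0.2391,  0.072 ]), array([ 0.4612, -0.2294,  0.072 ]), array([ 0.4642, -0.2197,  0.072 ])] [ 0.47907251 -0.22957832  0.072     ]
```

```bash
python3 - <<'E'
from h import *
o=ori(-107)
move_linear([.4788,-.2296,.08],o)
print(move_linear([.4788,-.2296,.037],o,v=.06,max_force=8),read_tool_pos())
close(40);print(read_grip_width(),read_tool_pos(),read_contact_force())
move_linear([.4788,-.2296,.12],o,v=.1);hold(.2);print(read_contact_force(),read_grip_width(),read_tool_pos(),read_clock())
w=capture('wrist');save(w,'w2')
E
```

```text
False [ 0.4788514  -0.22967246  0.0370242 ]
3.0345957153793047e-06 [ 0.47878214 -0.229577    0.03699138] [ 0.17128031 -0.59021577  0.03374155]
[-0.79829547  0.01179878 -0.36932984] -0.0004438682430497999 [ 0.47851161 -0.22949738  0.1194023 ] 8.1333
```

View pics/w2.png

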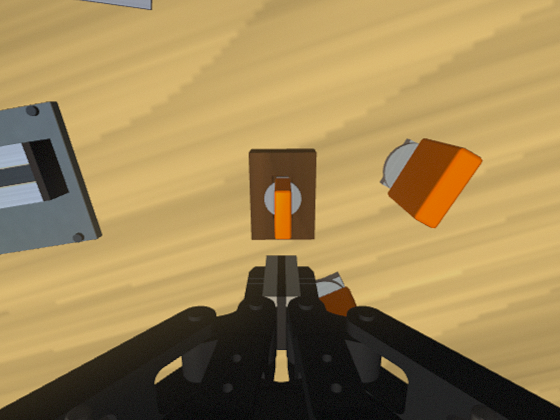

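```bash
python3 - <<'E'
from h import *
w=capture('wrist');p=read_tool_pos();R=cv2.Rodrigues(np.array(read_ee_rot()))[0]
print(p,R.round(3),proj(w,p),proj(w,p-R[:,2]*.019),proj(w,[.4788,-.2296,.05]),-np.array(w['R']).T@w['t'])
s=capture('scene');save(s,'s2');print(proj(s,p),proj(s,[.4788,-.2296,.05]),proj(s,[.4788,-.2296,.0]))
t=capture('top');save(t,'t3');print(proj(t,p),proj(t,[.4788,-.2296,.05]))
a=s['frame'][:,:,::-1][120:270,60:260];cv2.imwrite('pics/s2c.png',cv2.resize(a,None,fx=4,fy=4))
a=t['frame'][:,:,::-1][190:310,310:470];cv2.imwrite('pics/t3c.png',cv2.resize(a,None,fx=5,fy=5))
E
```

```text
[ 0.47861885 -0.22954306  0.11958454] [[-0.292 -0.956 -0.001]
 [-0.956  0.292  0.   ]
 [-0.     0.001 -1.   ]] [282.66847504 241.29252611] [282.83418174 255.60583157] [282.2631147  205.64956701] [ 0.54942179 -0.25041698  0.29926889]
[135.64946784 193.6688375 ] [141.42705404 217.52121938] [145.35079058 233.46447025]
[393.96280428 243.15081241] [388.62626807 245.14426219]
```

View pics/s2c.png

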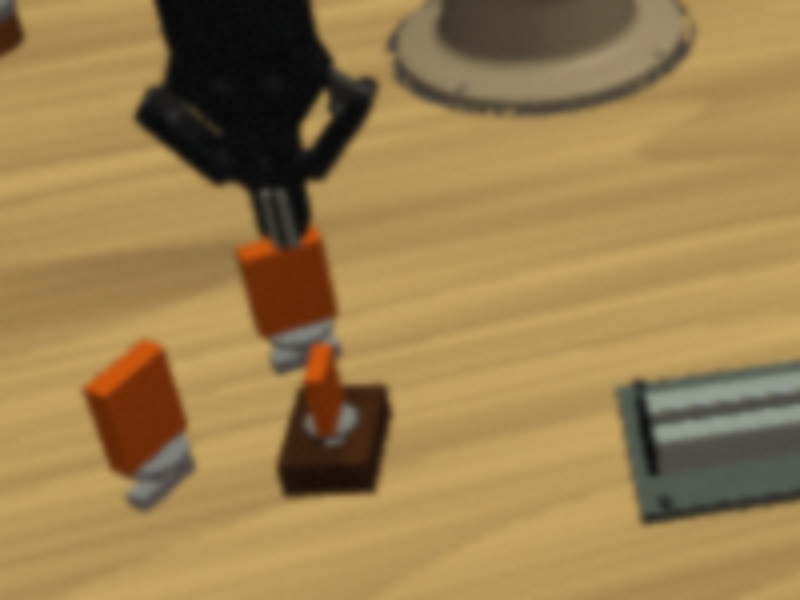

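View pics/t3c.png

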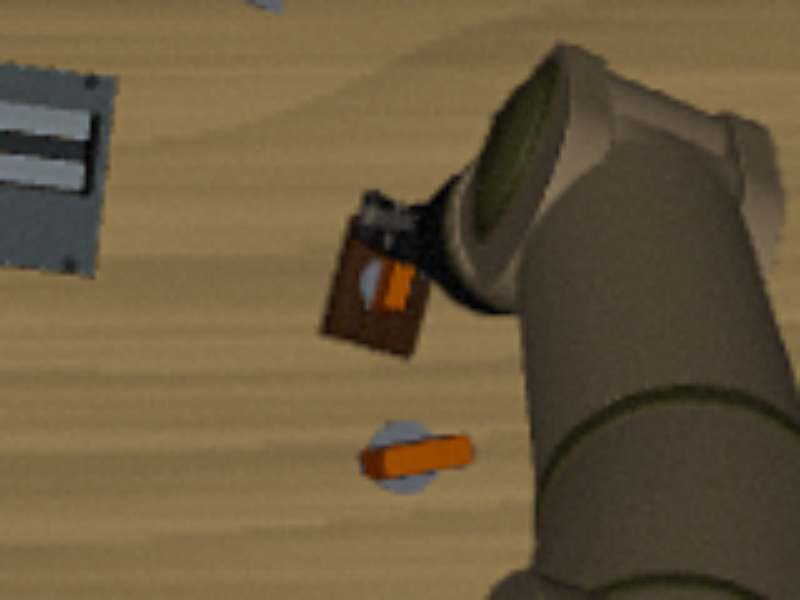

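```bash
python3 - <<'E'
from h import *
w=capture('wrist');s=capture('scene');t=capture('top')
def tri(*cs):
    A=np.zeros((3,3));b=np.zeros(3)
    for c,uv in cs:
        o,d=ray(c,uv);d/=np.linalg.norm(d);P=np.eye(3)-np.outer(d,d);A+=P;b+=P@o
    X=np.linalg.solve(A,b);return X.round(4),[ (proj(c,X)-uv).round(1) for c,uv in cs]
p=read_tool_pos()
print(p,tri((w,(282,256)),(s,(132,182))))
for z in [0,.02,.04,.06]: print(z,proj(s,p+[0,0,z]),proj(w,p+[0,0,z]),proj(t,p+[0,0,z]))
print(proj(t,-np.array(w['R']).T@w['t']))
print(read_grip_width())
# holder/anchor in scene
print(mark_of(s,'grip'));print(mark_of(s,'holder'))
E
```

```text
[ 0.47877831 -0.22961046  0.11993734] (array([ 0.4868, -0.2314,  0.1573]), [array([-0.4,  0.2]), array([-0.1,  0. ])])
0 [135.59733455 193.588258  ] [282.67220829 241.32966735] [394.01328381 243.08186735]
0.02 [133.85613184 186.37114446] [282.84807738 256.50003786] [395.65454376 242.45001791]
0.04 [132.0799681  178.97827317] [283.06735099 275.41443959] [397.34475899 241.79893257]
0.06 [130.26814753 171.40434035] [283.34835966 299.65403619] [399.08612455 241.12772935]
[417.83427252 207.42416805]
9.192799499682888e-06
[{'xy': [131.5, 188.3], 'confidence': 0.87}, {'xy': [141.6, 219.3], 'confidence': 0.78}, {'xy': [96.0, 223.3], 'confidence': 0.78}]
[{'xy': [143.6, 233.9], 'confidence': 0.63}]
```

```bash
python3 - <<'E'
from h import *
o=ori(-107)
move_linear([.6,-.22,.08],o,v=.2)
print(move_linear([.6,-.22,-.04],o,v=.05,max_force=4),read_tool_pos(),read_contact_force(),read_clock())
w=capture('wrist');save(w,'w3')
s=capture('scene');save(s,'s3')
a=s['frame'][:,:,::-1][120:270,60:260];cv2.imwrite('pics/s3c.png',cv2.resize(a,None,fx=4,fy=4))
E
```

```text
True [ 0.59999526 -0.21999422 -0.03701791] [-0.85070107  0.8558302   6.94897022] 11.5167
```

View pics/s3c.png

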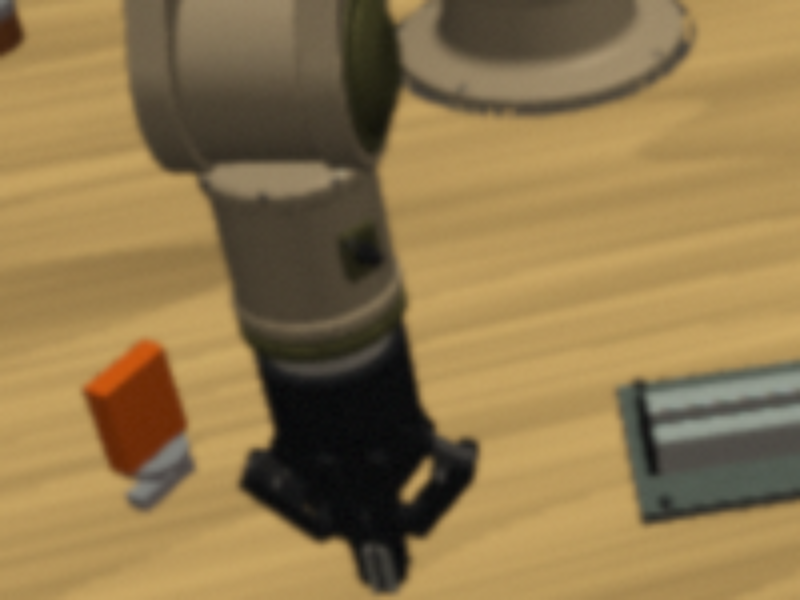

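View pics/w3.png

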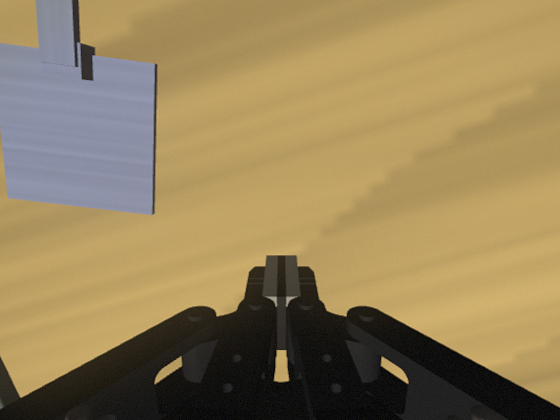

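```bash
python3 - <<'E'
from h import *
o=ori(-107)
move_linear([.58,-.225,.06],o,v=.25)
open_jaws()
move_linear([.4788,-.2296,.045],o,v=.2)
print(move_linear([.4788,-.2296,.0],o,v=.08,max_force=8),read_tool_pos())
close(40);print(read_grip_width(),read_tool_pos(),read_contact_force())
move_linear([.4788,-.2296,.06],o,v=.1);hold(.2);print(read_contact_force(),read_grip_width(),read_tool_pos(),read_clock())
w=capture('wrist');save(w,'w4')
s=capture('scene');save(s,'s4')
a=s['frame'][:,:,::-1][120:270,60:260];cv2.imwrite('pics/s4c.png',cv2.resize(a,None,fx=4,fy=4))
E
```

```text
False [ 4.78871180e-01 -2.29610536e-01 -6.20811421e-05]
0.011542536760862473 [ 4.78886912e-01 -2.29656468e-01  2.26553067e-04] [-0.91039607  0.14152138  4.36769702]
[-1.69537308 -0.07462426 -1.60793621] 0.011400172166250949 [ 0.47842463 -0.22945222  0.0593598 ] 15.925
```

View pics/w4.png

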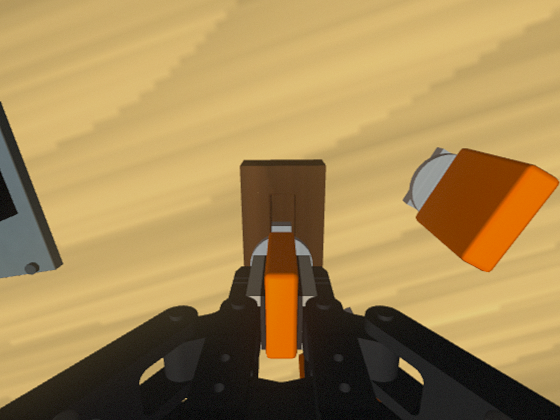

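View pics/s4c.png

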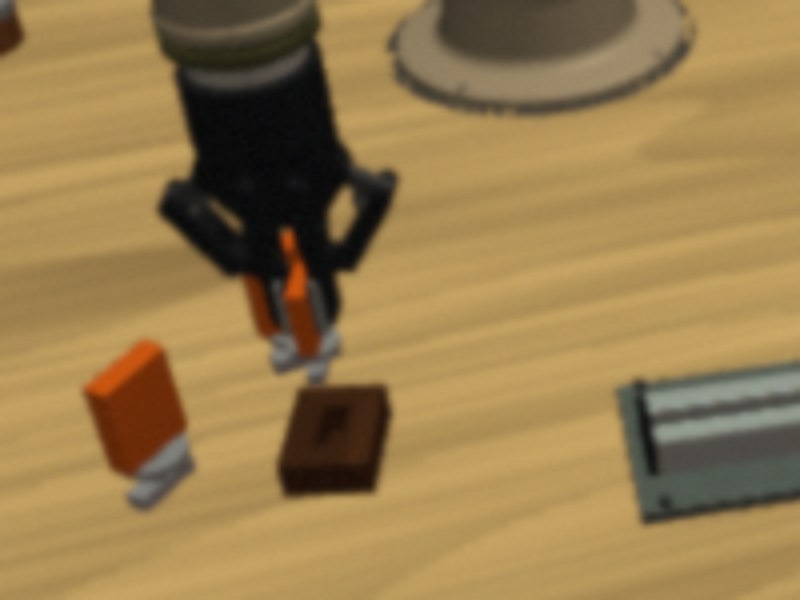

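```bash
python3 - <<'E'
from h import *
w=capture('wrist');p=read_tool_pos();R=cv2.Rodrigues(np.array(read_ee_rot()))[0]
zt=p[2]+.072
for uv in [(281,233),(281.5,357)]:
    print(R.T@(atz(w,uv,zt)-p))
goto([.56,.03,.12],ori(-7.6))
w=capture('wrist');save(w,'w5');print(read_clock(),read_tool_pos(),read_joint_positions(),read_contact_force(),read_grip_width())
for q in ['mark','slot_end','bed']:
    for r in mark_of(w,q): print(q,r['xy'],r['confidence'],atz(w,r['xy'],{'mark':.01,'slot_end':.037,'bed':0}[q]))
E
```

```text
[-0.00082764 -0.0324831  -0.07202246]
[-0.00074137  0.01700605 -0.07198822]
17.2 [0.55947083 0.02809471 0.11946248] [ 0.1399449   0.5313614  -0.4171575   2.02970604  0.34758675  0.64979232
 -0.64297818] [-0.22064597 -0.97439508 -0.7233515 ] 0.011415566947185003
mark [217.8, 148.7] 0.8 [0.51242253 0.0742341  0.01      ]
bed [279.7, 145.6] 0.94 [0.56341208 0.06849963 0.        ]
```

View pics/w5.png

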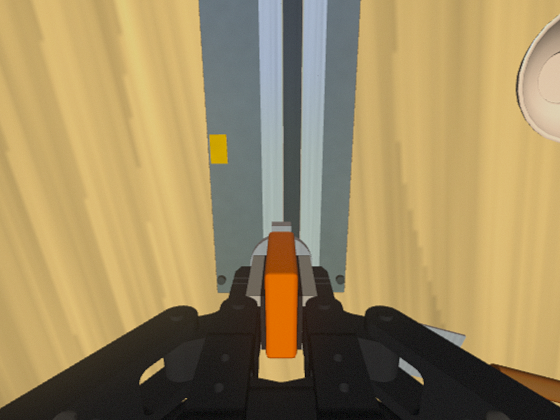

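```bash
python3 - <<'E'
from h import *
f=cv2.imread('pics/w5.png')
cv2.imwrite('pics/w5c.png',cv2.resize(f[0:220,180:380],None,fx=3.5,fy=2.7,interpolation=2))
g=f.astype(int).sum(2)//3
for r in [20,100,180]: print(r,list(g[r,195:365]))
E
```

```text
20 [np.int64(174), np.int64(176), np.int64(175), np.int64(177), np.int64(154), np.int64(119), np.int64(118), np.int64(117), np.int64(117), np.int64(116), np.int64(115), np.int64(116), np.int64(114), np.int64(115), np.int64(114), np.int64(115), np.int64(117), np.int64(115), np.int64(115), np.int64(115), np.int64(115), np.int64(115), np.int64(116), np.int64(118), np.int64(118), np.int64(117), np.int64(116), np.int64(117), np.int64(116), np.int64(119), np.int64(117), np.int64(115), np.int64(116), np.int64(115), np.int64(115), np.int64(116), np.int64(115), np.int64(118), np.int64(114), np.int64(115), np.int64(116), np.int64(115), np.int64(114), np.int64(114), np.int64(114), np.int64(115), np.int64(114), np.int64(114), np.int64(114), np.int64(115), np.int64(110), np.int64(113), np.int64(113), np.int64(112), np.int64(113), np.int64(112), np.int64(112), np.int64(116), np.int64(112), np.int64(115), np.int64(114), np.int64(113), np.int64(110), np.int64(141), np.int64(174), np.int64(184), np.int64(181), np.int64(179), np.int64(181), np.int64(182), np.int64(181), np.int64(185), np.int64(183), n
[... 5810 characters left out ...]
nt64(176), np.int64(172), np.int64(176), np.int64(157), np.int64(116), np.int64(111), np.int64(111), np.int64(114), np.int64(113), np.int64(115), np.int64(114), np.int64(115), np.int64(115), np.int64(111), np.int64(115), np.int64(113), np.int64(114), np.int64(116), np.int64(114), np.int64(113), np.int64(116), np.int64(117), np.int64(113), np.int64(115), np.int64(115), np.int64(115), np.int64(115), np.int64(116), np.int64(116), np.int64(116), np.int64(113), np.int64(109), np.int64(133), np.int64(161), np.int64(163), np.int64(163), np.int64(160), np.int64(160), np.int64(161), np.int64(159), np.int64(159), np.int64(156), np.int64(155), np.int64(153), np.int64(155), np.int64(157), np.int64(160)]
```

View pics/w5c.png

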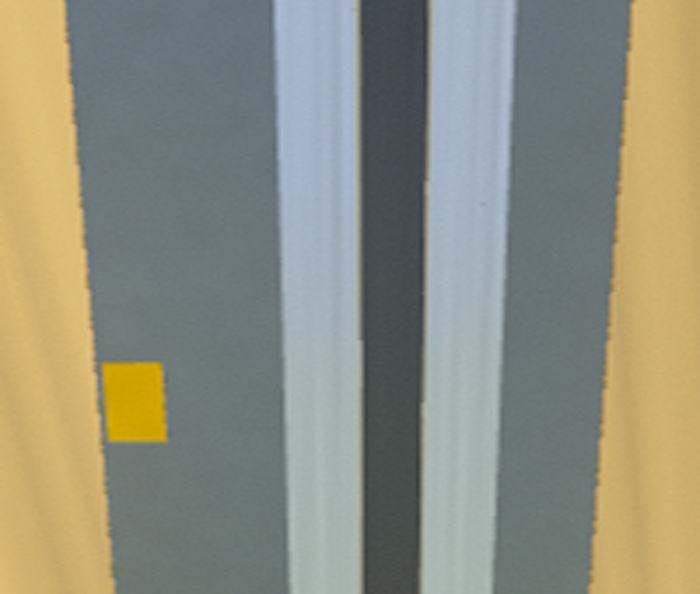

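```bash
python3 - <<'E'
from h import *
w=capture('wrist')
th=np.radians(-7.6);bx=np.array([np.cos(th),np.sin(th)]);by=np.array([-bx[1],bx[0]])
P=lambda u,r,z:atz(w,(u,r),z)[:2]
D={20:(199.3,258.3,282.8,301.9,326.5,358.9),100:(204.6,260.1,282.8,300.9,324.2,353.9),180:(210,261.8,283,299.9,321.5,348.6)}
S=[]
for r,d in D.items():
    p=[P(u,r,z) for u,z in zip(d,(.01,.037,.037,.037,.037,.01))]
    print(r,np.round([q@bx for q in p],4),'slot mid',((p[2]+p[3])/2).round(4),'rail',((p[1]+p[4])/2).round(4),'bed',((p[0]+p[5])/2).round(4));S.append([(p[i]+p[j])/2 for i,j in [(2,3),(1,4),(0,5)]])
for k in range(3):
    d=S[0][k]-S[2][k];print(np.degrees(np.arctan2(d[1],d[0])))
m=P(218.3,149,.01);print('mark',m,m@bx,m@by)
p=read_tool_pos();print(p[:2]@bx,p[:2]@by)
E
```

```text
20 [0.49   0.5357 0.5524 0.5653 0.582  0.6095] slot mid [0.5845 0.1554] rail [0.5846 0.1554] bed [0.5763 0.1621]
100 [0.49   0.5358 0.5522 0.5653 0.5821 0.609 ] slot mid [0.5776 0.1041] rail [0.5778 0.1041] bed [0.5685 0.1055]
180 [0.4901 0.5357 0.5521 0.5652 0.5819 0.6082] slot mid [0.5697 0.0457] rail [0.5698 0.0456] bed [0.5595 0.0411]
82.30279666921953
82.3651438684535
82.10011332061131
mark [0.51298511 0.0740599 ] 0.4986839192181607 0.1412548867842714
0.551080931697993 0.1026113448948033
```

```bash
cat >> h.py <<'E'
th=np.radians(-7.65);bx=np.array([np.cos(th),np.sin(th)]);by=np.array([-bx[1],bx[0]])
_b=np.radians(-7.6)
BX=np.array([np.cos(_b),np.sin(_b)]);BY=np.array([-BX[1],BX[0]])
def W(xp,yp,z): return np.r_[BX*xp+BY*yp,z]
def bp():
    p=read_tool_pos();return np.round([p[:2]@BX,p[:2]@BY,p[2]],4)
E
python3 - <<'E'
from h import *
o=ori(-7.65)
move_linear(W(.5588,.1405,.09),o,v=.2)
move_linear(W(.5588,.1405,.037),o,v=.1);hold(.3)
w=capture('wrist');save(w,'w6');print(read_clock(),bp(),read_contact_force(),read_grip_width(),read_ee_rot(),o)
cv2.imwrite('pics/w6c.png',cv2.resize(w['frame'][120:280,200:360,::-1],None,fx=4,fy=3.7,interpolation=2))
p=read_tool_pos();print(proj(w,p+[0,0,.007]),proj(w,p+[0,0,.007]+np.r_[BY*.015,0]))
E
```

```text
18.825 [0.559  0.1405 0.0374] [-0.54031132  0.7083418  -2.05937708] 0.011589385898395433 [-3.13451510e+00  2.09773113e-01 -1.02431461e-03] [ 3.13459462 -0.20957334  0.        ]
[281.98824096 248.65259907] [281.9249167  222.45319765]
```

View pics/w6c.png

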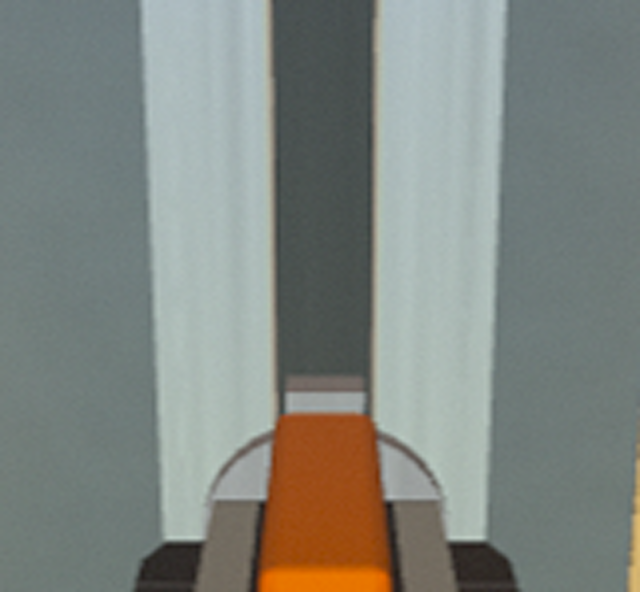

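```bash
python3 - <<'E'
from h import *
o=ori(-7.65)
for z in (.024,.0115):
    hit=move_linear(W(.5588,.1405,z),o,v=.02,max_force=5);print(hit,bp(),read_contact_force(),read_clock())
    if hit: break
w=capture('wrist');save(w,'w7')
E
```

```text
False [0.5588 0.1405 0.024 ] [-0.24210251  0.16102505 -1.05029377] 19.625
True [0.5588 0.1404 0.0113] [ 0.28337427 -0.33200655  4.7169174 ] 20.275
```

View pics/w7.png

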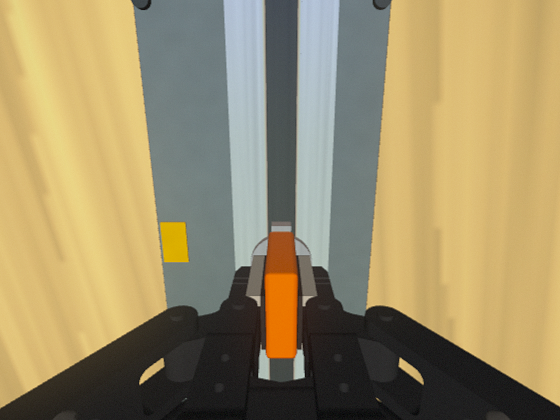

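```bash
python3 - <<'E'
from h import *
w=capture('wrist');m=atz(w,(174.5,242.5),.01);print('mark y',m[:2]@BY,m[:2]@BX)
hold(.2)
move_linear(W(.5588,.1405,.0125),ori(-7.65),v=.02);print(bp(),read_contact_force())
q=np.array(read_joint_positions());print(q)
for y in (82.35,-97.65):
    k=inverse_kinematics(W(.5588,.1405,.0125),ori(y));print(y,k)
for d in range(15,91,15):
    hit=move_linear(W(.5588,.1405,.0125),ori(-7.65+d),v=.05,max_force=6)
    print(d,hit,bp(),np.round(read_contact_force(),2),np.round(read_wrist_torque(),3),read_clock(),round(read_joint_positions()[6],2))
    if hit: break
w=capture('wrist');save(w,'w8')
E
```

```text
mark y 0.1407996431152055 0.4981937627767874
[0.5587 0.1405 0.0124] [ 0.21697204 -0.73650926  0.70871889]
[-0.00746671  0.69598523 -0.30318764  2.06197712  0.45799896  0.44758252
 -0.79484223]
82.35 [ 0.26931765  0.79223904 -0.73792341  2.04396493  0.89364342  0.66180845
  0.36238143]
-97.65 [-0.25543683  0.68287878  0.06424862  2.07842523 -0.10853501  0.38334222
 -1.80916934]
15 False [0.5586 0.1404 0.0123] [-0.41  0.3   1.83] [ 0.059 -0.013 -0.008] 21.2333 -0.62
30 False [0.5587 0.1404 0.0124] [ 0.62 -0.38  2.01] [-0.009  0.009  0.032] 21.6417 -0.43
45 False [0.5587 0.1405 0.0124] [-0.87  0.26  1.69] [0.017 0.036 0.023] 22.05 -0.24
60 False [0.5588 0.1405 0.0125] [0.12 0.35 0.14] [-0.017  0.021 -0.031] 22.4583 -0.04
75 False [0.5587 0.1405 0.0125] [ 0.45 -0.45  1.31] [-0.005  0.015  0.013] 22.8667 0.16
90 False [0.5588 0.1405 0.0125] [-0.14  0.89  1.33] [ 0.019 -0.007  0.033] 23.275 0.38
```

View pics/w8.png

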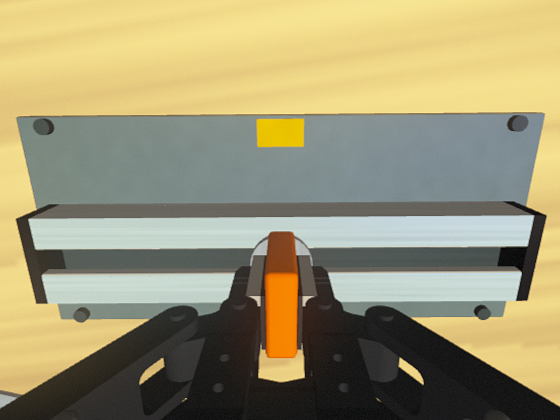

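```bash
python3 - <<'E'
from h import *
o=ori(82.35)
hold(.2);f0=np.array(read_contact_force());print(f0)
for z in (.0155,.017,.0178,.0185,.0192,.02,.021,.022):
    hit=move_linear(W(.5588,.1405,z),o,v=.02,max_force=7);hold(.15)
    f=np.mean([read_contact_force() for _ in range(3)],0);print(z,hit,bp(),f.round(2),read_clock())
    if hit or f[2]<-6.5: break
hold(.3);print(read_contact_force(),read_grip_width())
E
```

```text
[0.0894406  0.9891064  0.63068546]
0.0155 False [0.5587 0.1404 0.0154] [ 0.27 -0.06 -1.76] 23.975
0.017 False [0.5588 0.1405 0.017 ] [-0.47 -0.41 -1.21] 24.375
0.0178 False [0.5587 0.1405 0.0177] [ 0.1   1.01 -1.39] 24.775
0.0185 False [0.5587 0.1405 0.0184] [-0.25  0.36 -4.87] 25.175
0.0192 False [0.5587 0.1405 0.0191] [ 0.22  0.52 -6.44] 25.575
0.02 False [0.5587 0.1404 0.0199] [ 0.65  0.73 -9.41] 25.975
[ 0.88168428  1.77948287 -8.4550813 ] 0.011279125013908554
```

```bash
python3 - <<'E'
from h import *
o=ori(82.35)
move_linear(W(.5588,.1405,.0128),o,v=.02,max_force=12);hold(.2);print(bp(),read_contact_force())
open_jaws();hold(.2);print(read_grip_width(),read_contact_force())
move_linear(W(.5588,.1405,.13),o,v=.1);hold(.2)
w=capture('wrist');save(w,'w9');print(bp(),read_clock())
s=capture('scene');save(s,'s9');cv2.imwrite('pics/s9c.png',cv2.resize(s['frame'][150:270,190:350,::-1],None,fx=5,fy=5,interpolation=2))
g=mark_of(w,'grip');print([(r['xy'],r['confidence'],atz(w,r['xy'],.063)[:2]@BX,atz(w,r['xy'],.063)[:2]@BY) for r in g])
E
```

```text
[0.5589 0.1407 0.013 ] [ 0.28859954  0.23389913 -0.29584791]
0.08503548801347255 [-0.308785   -0.03461295  0.51103749]
[0.5586 0.1406 0.1296] 29.4667
[([282.7, 207.3], 0.9, np.float64(0.5578921317508515), np.float64(0.1424473548317509))]
```

View pics/w9.png

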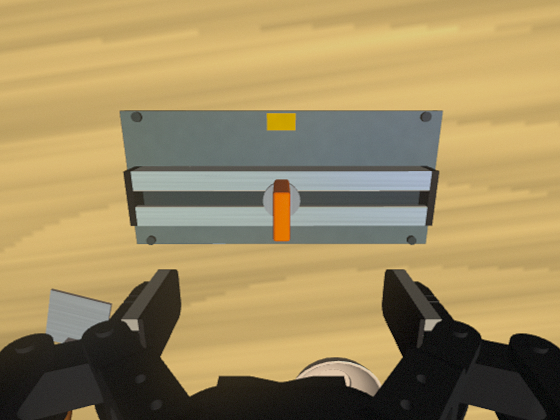

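View pics/s9c.png

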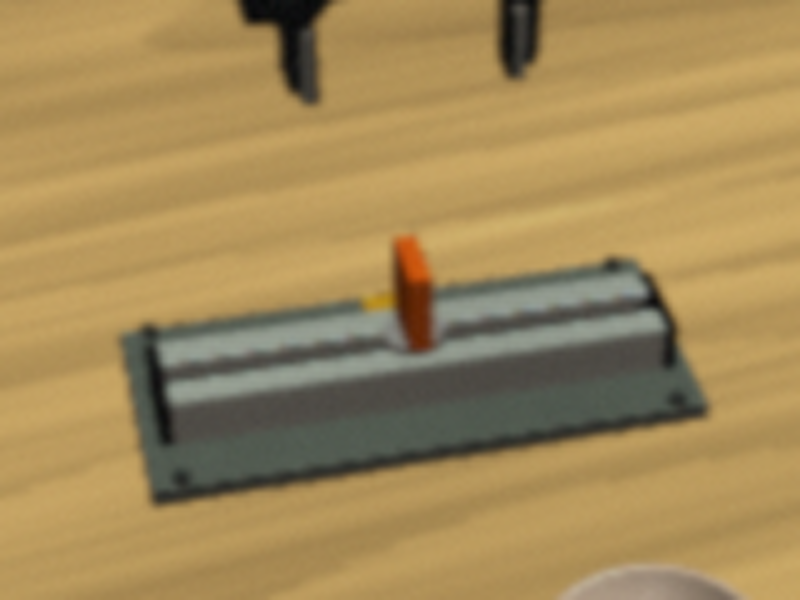

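The wrist picture shows the anchor standing upright in the slot. Its handle lies across the rail at about (282, 207), in line with the yellow mark at (281, 121). The gripper is clear of everything, so I'm handing in.

```bash
python3 -c "
from cell import *
sign_off();print(read_clock())"
```

```text
the job is handed in; nothing more can be done
the job is handed in; nothing more can be done
```

The anchor is locked in the rail slot by the yellow mark and released, and I handed the job in at about 30 s of the 72 s limit. `sign_off` gave no verdict.

**What I did:** I took the small anchor from the holder and lowered it lengthwise into the slot, which I measured about 9 mm to the +x side of the bed's middle. The flange stopped at about 5.5 N. I then gave it a quarter turn and tugged it up until it caught, at about 7–8 N net. Finally I set it back down, opened the jaws and retreated.

**Last checks:**
- **Position:** the anchor stands upright with the handle square across the rail. It is within about 2 mm of the mark along the rail.
- **Height:** I did not measure the flange height after release. The gripper let go at the seated height, and the last pictures show the flange on the rail.
- **Loose items:** the arm never came near the fuse box switch. Nothing touched the dish or the scraper that I noticed, but I did not measure their positions at the end.

**What disagreed:**
- **Fingertip offset:** the shut fingertips really sit about 37 mm behind the reported TCP. My first grasp therefore closed on nothing, above the handle. I found the offset by touching the table lightly and corrected for it.
- **Mark position:** one early reading of the mark from the top camera was about 5 mm off. I used the wrist camera's measurements instead, two of which agreed within 1 mm.

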